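# Find the full sweet tin by its weight and hold it up

## Robot

A 6-joint arm with a two-finger parallel gripper is mounted at the origin on a cart in front of the work surface, level with it; the furniture and walls round the work are solid. World frame = base frame: x ahead of the robot, y to its left, z up, the work surface at z = 0. Lengths are in m, angles in degrees, forces in N, time in s.
With the tool pointing down it reaches from about 0.35 to 0.875 m from the base axis. Payload 4.2 kg.
Tool frame: the origin (TCP) lies midway between the tips of the shut fingers; the grasp point (between the pads) lies 19 mm behind it; y points along the fingers, z is the direction in which the jaws open and shut, and the axes are right-handed (so a half turn about y gives the same grasp; the last joint's range is limited). The gripper opens to 87 mm and grips with 3 to 60 N. Pads are 19 mm wide; open, the fingers measure 117 mm over their backs; the gripper's body (75 mm by 190 mm) begins 51 mm behind the grasp point.
Start: joints at [84.488, 22.042, 0.453, 0, -68.411, -14.817], TCP at [0.217, 0.586, 0.193] pointing down, gripper open.
Joint ranges: [-179.83, 179.83], [-69.29, 118.12], [-61.27, 80.66], [-181.25, 117.63], [-171.15, -9.14], [-177.46, 177.46]. Speed limits (degrees/s): [159.86, 159.86, 180, 180, 180, 180].

## Interface

Orientations are given as [roll, pitch, yaw] about the fixed x, y, z axes, in that order (R = Rz(yaw) Ry(pitch) Rx(roll)).
In Python, from workcell import env gives the robot as it stands. The module is installed in compiled form; this text tells all that it offers. Calls block until the motion is done:
- env.goto(position, orientation): joint-space move of the TCP to a pose.
- env.move_straight(position, rotation=None, rate=0.15, force_limit=None): straight line of the TCP; rotation=None keeps the orientation; rate is the mean speed in m/s. With force_limit (N) it stops when the force on the tool has changed by that much, and returns True; else False.
- env.set_joints(angles): joint-space move.
- env.gripper_to(opening, grasp_force=None): opening from 0.0 (shut) to 1.0 (fully open); grasp_force is the grip in N (None keeps the last); returns when the fingers have stopped.
- env.dwell(seconds).
- env.inverse_kinematics(position, orientation): joint angles nearest the present ones, or None.
- env.read_state(): the state.
- env.grab_frame(name): name is "scene" or "top"; returns a dict with "image" (384x512x3 uint8, blue, green, red), "fx", "fy", "cx", "cy" (pixels), "D" ([k1, k2, p1, p2, k3] as OpenCV has them; the pictures are not rectified), "position" and "orientation" of the camera in the world. Camera axes: x right, y up, looking along -z (the intrinsics and any distortion apply to the point x, -y, -z); pixel columns grow to the right and rows downward; lengths in m; the calibration is good to about 2 mm. A picture is of the moment at which its call begins. There is no depth.
A pose or a line that the arm cannot do raises env.Unreachable and nothing moves.
- env.close_job(): hands the job in, once; it reports no verdict.
Trained networks look in a picture, given as the dict that the camera call returned (one of the last four; its "shot" number tells which), for a name from the list of things; names that differ only in an ending like _2 or _b are one class to them, and where a whole thing is asked for, a point or a joint stands for the part that bears it (a point fixed in the world has none). Each returns a list of dicts, best first, with "score" (0 to 1); they miss things now and then, are a little off and sometimes report something else, mostly with a low value. They report only what shows in the picture. A call takes as long as a camera call. They do not tell look-alikes from the thing itself.
- env.search_frame(picture, thing): "xyz" ([x, y, z] in m, in world coordinates, good to about 4 mm: the middle of the surface that is visible of it).
- env.trace(picture, thing): "mask" (384x512 bool, what is visible of it).
The state is a dict: "clock": time; "joint_positions": joint angles; "qvel": joint speeds; "joint_torque": joint torques, N m; "position": TCP position; "tool_rot": TCP orientation; "force": force on the tool from outside, world axes, zero at the start; "wrist_torque": the same for the moment, N m; "opening": opening from 0.0 (shut) to 1.0 (fully open).
Only numpy, scipy, OpenCV 4.12 (cv2) and the standard library are available. Lean on these libraries where they do the work, as an engineer would, in place of code of your own. Each camera call takes 0.05 s, during which the arm holds its last target.

## Task

Of the three identical closed green tins in the wells of the wooden tray only one is full, and the customer wants that one: from left to right, lift each tin well clear of the tray (5 cm or more), feel its weight for about a second, and seat it back in its own well before you lift the next. Then finish holding the heaviest tin up over the tray, upright and still in the gripper with its underside at least 15 cm above the counter (do not put it down), and the other two seated in their wells; if the last tin is the heaviest you may simply keep it in hand. Do not tip a tin over or disturb the jars and the bell round about.

Things in the scene. Friction and masses are not known exactly. Their poses are not given: they have to be found in the camera images.
- tray: warm-brown wooden tray fixed on the counter, 112 mm (its x) by 345 mm (its y) by 18 mm tall, with three round felt-lined wells in a row along its y axis 105 mm apart (y = +105, 0, -105 mm) and a low brass handle at each end (20 mm out, tops below the tray's). Origin at the centre of its underside; x points away from the robot, y to the robot's left, z up. A seated tin stands 32 mm proud of the tray's top.
- well_left (a point): centre of the floor of the left well (the robot's left, tray +y): a round well 74 mm across and 10 mm deep, its floor 8 mm above the counter; a tin fits in with about 2 mm to spare all round, its centre 21 mm above this point
- well_middle (a point): centre of the floor of the middle well (tray centre): a round well 74 mm across and 10 mm deep, its floor 8 mm above the counter; a tin fits in with about 2 mm to spare all round, its centre 21 mm above this point
- well_right (a point): centre of the floor of the right well (the robot's right, tray -y): a round well 74 mm across and 10 mm deep, its floor 8 mm above the counter; a tin fits in with about 2 mm to spare all round, its centre 21 mm above this point
- tin_a_center (a point): one of three outwardly identical closed dark-green round tins (straight drum 68 mm across, its overlapping slip lid 69 mm across, 42 mm tall over all; the lid is the upper 18 mm and is fixed on, grip across it). The point is the tin's centre, 21 mm above its underside; z is up. The three tins are shuffled among the wells; the full one is at least 110 g heavier than either of the others, and none weighs over 320 g. Only the weight tells them apart.
- tin_b_center (a point): one of three outwardly identical closed dark-green round tins (straight drum 68 mm across, its overlapping slip lid 69 mm across, 42 mm tall over all; the lid is the upper 18 mm and is fixed on, grip across it). The point is the tin's centre, 21 mm above its underside; z is up. The three tins are shuffled among the wells; the full one is at least 110 g heavier than either of the others, and none weighs over 320 g. Only the weight tells them apart.
- tin_c_center (a point): one of three outwardly identical closed dark-green round tins (straight drum 68 mm across, its overlapping slip lid 69 mm across, 42 mm tall over all; the lid is the upper 18 mm and is fixed on, grip across it). The point is the tin's centre, 21 mm above its underside; z is up. The three tins are shuffled among the wells; the full one is at least 110 g heavier than either of the others, and none weighs over 320 g. Only the weight tells them apart.
- jam_jar_center (a point): jam jar with purple lid, 62 mm across, 82 mm tall, standing behind the tray; a bystander. The point is its centre, half-way up
- honey_jar_center (a point): honey jar with ochre lid, 54 mm across, 75 mm tall, standing behind the tray; a bystander. The point is its centre, half-way up
- bell_center (a point): silver service bell on a black foot, 80 mm across, 58 mm tall, at the robot's right; a bystander. The point is its centre, half-way up
Mind the look-alikes: they are no part of the job. What is shaped like the part that bears tin_b_center but orange or pink is not meant.

How it is judged (in metres and radians):
On the way, in this order (a step that is already met when the one before it is completed fails the run):
1. the tin of the left well is held up in the fingers, clear of the tray (its underside 3 cm or more above the tray's top), while the other two tins sit in their wells (((height (world z) of tin_a_center above 0.07 m and contact force between the fingers and tin_a above 1 N and contact force between tin_a and tray below 0.05 N and angle between tin_a_center's own z axis and vertical below 0.35 rad) or (height (world z) of tin_b_center above 0.07 m and contact force between the fingers and tin_b above 1 N and contact force between tin_b and tray below 0.05 N and angle between tin_b_center's own z axis and vertical below 0.35 rad) or (height (world z) of tin_c_center above 0.07 m and contact force between the fingers and tin_c above 1 N and contact force between tin_c and tray below 0.05 N and angle between tin_c_center's own z axis and vertical below 0.35 rad)) and ((horizontal distance between tin_a_center and well_middle below 0.006 m and z of tin_a_center in the frame of well_middle below 0.024 m) or (horizontal distance between tin_b_center and well_middle below 0.006 m and z of tin_b_center in the frame of well_middle below 0.024 m) or (horizontal distance between tin_c_center and well_middle below 0.006 m and z of tin_c_center in the frame of well_middle below 0.024 m)) and ((horizontal distance between tin_a_center and well_right below 0.006 m and z of tin_a_center in the frame of well_right below 0.024 m) or (horizontal distance between tin_b_center and well_right below 0.006 m and z of tin_b_center in the frame of well_right below 0.024 m) or (horizontal distance between tin_c_center and well_right below 0.006 m and z of tin_c_center in the frame of well_right below 0.024 m))), for 0.5 s.
2. the tin of the middle well is held up in the fingers, clear of the tray (its underside 3 cm or more above the tray's top), while the other two tins sit in their wells (((height (world z) of tin_a_center above 0.07 m and contact force between the fingers and tin_a above 1 N and contact force between tin_a and tray below 0.05 N and angle between tin_a_center's own z axis and vertical below 0.35 rad) or (height (world z) of tin_b_center above 0.07 m and contact force between the fingers and tin_b above 1 N and contact force between tin_b and tray below 0.05 N and angle between tin_b_center's own z axis and vertical below 0.35 rad) or (height (world z) of tin_c_center above 0.07 m and contact force between the fingers and tin_c above 1 N and contact force between tin_c and tray below 0.05 N and angle between tin_c_center's own z axis and vertical below 0.35 rad)) and ((horizontal distance between tin_a_center and well_left below 0.006 m and z of tin_a_center in the frame of well_left below 0.024 m) or (horizontal distance between tin_b_center and well_left below 0.006 m and z of tin_b_center in the frame of well_left below 0.024 m) or (horizontal distance between tin_c_center and well_left below 0.006 m and z of tin_c_center in the frame of well_left below 0.024 m)) and ((horizontal distance between tin_a_center and well_right below 0.006 m and z of tin_a_center in the frame of well_right below 0.024 m) or (horizontal distance between tin_b_center and well_right below 0.006 m and z of tin_b_center in the frame of well_right below 0.024 m) or (horizontal distance between tin_c_center and well_right below 0.006 m and z of tin_c_center in the frame of well_right below 0.024 m))), for 0.5 s.
3. the tin of the right well is held up in the fingers, clear of the tray (its underside 3 cm or more above the tray's top), while the other two tins sit in their wells (((height (world z) of tin_a_center above 0.07 m and contact force between the fingers and tin_a above 1 N and contact force between tin_a and tray below 0.05 N and angle between tin_a_center's own z axis and vertical below 0.35 rad) or (height (world z) of tin_b_center above 0.07 m and contact force between the fingers and tin_b above 1 N and contact force between tin_b and tray below 0.05 N and angle between tin_b_center's own z axis and vertical below 0.35 rad) or (height (world z) of tin_c_center above 0.07 m and contact force between the fingers and tin_c above 1 N and contact force between tin_c and tray below 0.05 N and angle between tin_c_center's own z axis and vertical below 0.35 rad)) and ((horizontal distance between tin_a_center and well_left below 0.006 m and z of tin_a_center in the frame of well_left below 0.024 m) or (horizontal distance between tin_b_center and well_left below 0.006 m and z of tin_b_center in the frame of well_left below 0.024 m) or (horizontal distance between tin_c_center and well_left below 0.006 m and z of tin_c_center in the frame of well_left below 0.024 m)) and ((horizontal distance between tin_a_center and well_middle below 0.006 m and z of tin_a_center in the frame of well_middle below 0.024 m) or (horizontal distance between tin_b_center and well_middle below 0.006 m and z of tin_b_center in the frame of well_middle below 0.024 m) or (horizontal distance between tin_c_center and well_middle below 0.006 m and z of tin_c_center in the frame of well_middle below 0.024 m))), for 0.5 s.
At the end, for the whole second after the job is handed in: The heaviest tin is held in the fingers, upright (11 degrees) and still, its underside 150 mm or more above the counter, within 250 mm sideways of the tray centre; the two lighter ones (each pressing on the tray with under 2 N) are let go, at rest on the floors of wells, within 6 mm of centre (((height (world z) of tin_a_center above 0.171 m and horizontal distance between tin_a_center and tray below 0.25 m and angle between tin_a_center's own z axis and vertical below 0.2 rad and contact force between the fingers and tin_a above 1 N and linear speed of tin_a below 0.03 m/s and ((horizontal distance between tin_b_center and well_left below 0.006 m and z of tin_b_center in the frame of well_left below 0.024 m) or (horizontal distance between tin_b_center and well_middle below 0.006 m and z of tin_b_center in the frame of well_middle below 0.024 m) or (horizontal distance between tin_b_center and well_right below 0.006 m and z of tin_b_center in the frame of well_right below 0.024 m)) and contact force between each of tin_b, tin_c and tray below 2 N and linear speed of each of tin_b, tin_c below 0.02 m/s and contact force between the fingers and tin_b below 0.1 N and ((horizontal distance between tin_c_center and well_left below 0.006 m and z of tin_c_center in the frame of well_left below 0.024 m) or (horizontal distance between tin_c_center and well_middle below 0.006 m and z of tin_c_center in the frame of well_middle below 0.024 m) or (horizontal distance between tin_c_center and well_right below 0.006 m and z of tin_c_center in the frame of well_right below 0.024 m)) and contact force between the fingers and tin_c below 0.1 N) or (height (world z) of tin_b_center above 0.171 m and horizontal distance between tin_b_center and tray below 0.25 m and angle between tin_b_center's own z axis and vertical below 0.2 rad and contact force between the fingers and tin_b above 1 N and linear speed of tin_b below 0.03 m/s and ((horizontal distance between tin_a_center and well_left below 0.006 m and z of tin_a_center in the frame of well_left below 0.024 m) or (horizontal distance between tin_a_center and well_middle below 0.006 m and z of tin_a_center in the frame of well_middle below 0.024 m) or (horizontal distance between tin_a_center and well_right below 0.006 m and z of tin_a_center in the frame of well_right below 0.024 m)) and contact force between each of tin_a, tin_c and tray below 2 N and linear speed of each of tin_a, tin_c below 0.02 m/s and contact force between the fingers and tin_a below 0.1 N and ((horizontal distance between tin_c_center and well_left below 0.006 m and z of tin_c_center in the frame of well_left below 0.024 m) or (horizontal distance between tin_c_center and well_middle below 0.006 m and z of tin_c_center in the frame of well_middle below 0.024 m) or (horizontal distance between tin_c_center and well_right below 0.006 m and z of tin_c_center in the frame of well_right below 0.024 m)) and contact force between the fingers and tin_c below 0.1 N) or (height (world z) of tin_c_center above 0.171 m and horizontal distance between tin_c_center and tray below 0.25 m and angle between tin_c_center's own z axis and vertical below 0.2 rad and contact force between the fingers and tin_c above 1 N and linear speed of tin_c below 0.03 m/s and ((horizontal distance between tin_a_center and well_left below 0.006 m and z of tin_a_center in the frame of well_left below 0.024 m) or (horizontal distance between tin_a_center and well_middle below 0.006 m and z of tin_a_center in the frame of well_middle below 0.024 m) or (horizontal distance between tin_a_center and well_right below 0.006 m and z of tin_a_center in the frame of well_right below 0.024 m)) and contact force between each of tin_a, tin_b and tray below 2 N and linear speed of each of tin_a, tin_b below 0.02 m/s and contact force between the fingers and tin_a below 0.1 N and ((horizontal distance between tin_b_center and well_left below 0.006 m and z of tin_b_center in the frame of well_left below 0.024 m) or (horizontal distance between tin_b_center and well_middle below 0.006 m and z of tin_b_center in the frame of well_middle below 0.024 m) or (horizontal distance between tin_b_center and well_right below 0.006 m and z of tin_b_center in the frame of well_right below 0.024 m)) and contact force between the fingers and tin_b below 0.1 N))); the arm keeps its last pose, push and grip.
It fails at once if the jam jar is pushed more than 3 cm or knocked over (distance of jam_jar_center from where it was at the start of the episode above 0.03 m or angle between jam_jar_center's own z axis and vertical above 0.4 rad).
It fails at once if the honey jar is pushed more than 3 cm or knocked over (distance of honey_jar_center from where it was at the start of the episode above 0.03 m or angle between honey_jar_center's own z axis and vertical above 0.4 rad).
It fails at once if the service bell is pushed more than 3 cm or knocked over (distance of bell_center from where it was at the start of the episode above 0.03 m or angle between bell_center's own z axis and vertical above 0.4 rad).
It fails at once if a tin is tipped over (more than 50 degrees) (angle between any of tin_a_center, tin_b_center, tin_c_center's own z axis and vertical above 0.87 rad).
It also fails if it takes over 64 s, if anything falls off the work surface, if the arm or the gripper's body presses on something with over 40 N, if the wrist force passes 120 N, or if a joint passes its speed limit or range.

## Working session

There is one attempt and no reset: what is moved stays moved. The work goes in short steps, each a Python script; the robot and the scene stay as the last script left them, time stands still between calls to the robot, and variables do not carry over. Pictures are saved under pics/ and viewed, and the job is handed in when it is done.

```bash
mkdir -p pics; python3 - <<'E'
from workcell import env
import cv2
s=env.read_state(); print({k:s[k] for k in ('clock','position','tool_rot','force','opening')})
for n in ("scene","top"):
    f=env.grab_frame(n); cv2.imwrite(f"pics/{n}0.png",f["image"])
    print(n,f["position"],f["orientation"],f["fx"],f["fy"],f["cx"],f["cy"],f["D"])
    for t in ("tray","tin_a_center","jam_jar_center","honey_jar_center","bell_center","well_left","well_middle","well_right"):
        try: print(t,[(round(d["score"],2),[round(float(v),4) for v in d["xyz"]]) for d in env.search_frame(f,t)])
        except Exception as e: print(t,repr(e))
print(env.read_state()["clock"])
E
```

```text
{'clock': 0.0, 'position': array([0.21686661, 0.58541789, 0.19223702]), 'tool_rot': array([-8.98697636e+01,  5.07241789e-03,  1.59660599e+02]), 'force': array([-0.11457723, -0.5002137 ,  0.02496291]), 'opening': 1.0025314151004916}
scene [0.21623051 0.50152127 0.84276614] [  42.37209411   -0.17553924 -150.36633031] 384.54761162616444 384.54761162616444 257.36239300344715 189.6557267771318 [-0.05991117  0.          0.          0.          0.        ]
tray [(0.87, [0.5254, 0.0364, 0.0199]), (0.69, [0.7494, -0.2521, 0.0565])]
tin_a_center [(0.4, [0.528, -0.0989, 0.0515])]
jam_jar_center [(0.77, [0.7221, -0.0657, 0.0601])]
honey_jar_center [(0.87, [0.7507, -0.2537, 0.0576])]
bell_center [(0.93, [0.373, -0.3909, 0.0283]), (0.21, [0.5304, -0.1018, 0.0506])]
well_left [(0.72, [0.5209, 0.0408, 0.0208])]
well_middle [(0.77, [0.5221, 0.0338, 0.0229])]
well_right [(0.98, [0.5222, 0.0365, 0.0178])]
top [ 0.37455027 -0.1566271   0.97371257] [ 10.90090397   1.71681373 -90.75627941] 394.254544143852 394.254544143852 254.01018504515463 193.77325297931608 [-0.01097943  0.          0.          0.          0.        ]
tray [(0.76, [0.528, -0.0244, 0.0183])]
tin_a_center [(0.96, [0.5439, 0.0915, 0.0471]), (0.52, [0.5301, -0.0217, 0.0197])]
jam_jar_center [(0.63, [0.7213, -0.0834, 0.0812])]
honey_jar_center [(0.69, [0.5434, 0.0872, 0.0489])]
bell_center [(0.63, [0.7258, -0.0794, 0.0836]), (0.55, [0.3763, -0.4027, 0.0319])]
well_left [(0.83, [0.5346, -0.019, 0.0216])]
well_middle [(0.89, [0.5343, -0.0185, 0.0165])]
well_right [(0.92, [0.53, -0.022, 0.023])]
0.9
```

View pics/scene0.png

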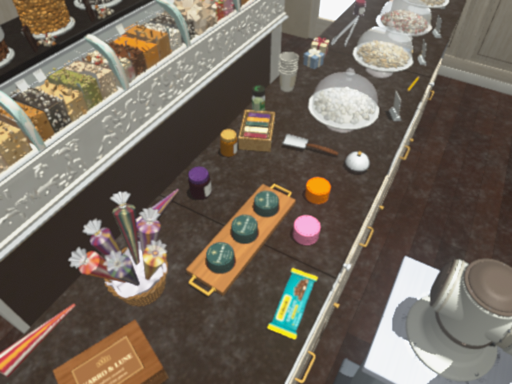

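View pics/top0.png

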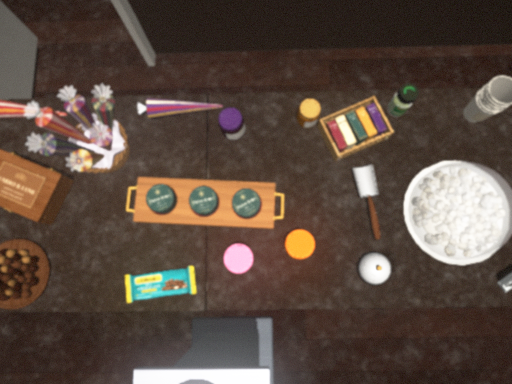

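The tins are at top-view pixels (161,198), (204,200) and (247,203), and at scene-view pixels (220,257), (244,229) and (266,203). The look-alikes are pink, top (238,258) / scene (307,230), and orange, top (300,244) / scene (318,190). The three dark green drums in the brown tray are the ones described. Next I'll measure them accurately.

```bash
cat > h.py <<'E'
import numpy as np, cv2
from scipy.spatial.transform import Rotation as R
def cam(f):
    K=np.array([[f["fx"],0,f["cx"]],[0,f["fy"],f["cy"]],[0,0,1]]);return K,np.array(f["D"],float),R.from_euler("xyz",f["orientation"],degrees=True).as_matrix(),np.array(f["position"])
def back(f,uv,z):
    K,D,Rm,p=cam(f); q=cv2.undistortPoints(np.array(uv,float).reshape(-1,1,2),K,D)[:,0]
    d=np.c_[q[:,0],-q[:,1],-np.ones(len(q))]@Rm.T
    return p+d*((z-p[2])/d[:,2:])
def proj(f,P):
    K,D,Rm,p=cam(f); c=(np.atleast_2d(P)-p)@Rm; c=c*[1,-1,-1]
    return cv2.projectPoints(c.reshape(-1,1,3),np.zeros(3),np.zeros(3),K,D)[0][:,0]
E
python3 - <<'E'
from workcell import env
from h import *
for n,c in (("top",[(161,198),(204,200),(247,203)]),("scene",[(220,257),(244,229),(266,203)])):
    f=env.grab_frame(n); img=f["image"]; hsv=cv2.cvtColor(img,cv2.COLOR_BGR2HSV)
    # tray brown
    m=((hsv[...,0]>=5)&(hsv[...,0]<=18)&(hsv[...,1]>110)&(hsv[...,2]>90)).astype(np.uint8)
    reg=np.zeros_like(m); cc=np.array(c); 
    lo=cc.min(0)-50; hi=cc.max(0)+50; reg[lo[1]:hi[1],lo[0]:hi[0]]=1; m*=reg
    k,l,st,_=cv2.connectedComponentsWithStats(m); i=1+st[1:,4].argmax(); mm=(l==i).astype(np.uint8)
    ct=max(cv2.findContours(mm,0,1)[0],key=len)[:,0]
    W=back(f,ct,0.018)[:,:2]; r=cv2.minAreaRect((W*1000).astype(np.float32)); print(n,"tray",r)
    hull=cv2.convexHull(ct); full=np.zeros_like(m); cv2.fillPoly(full,[hull],1)
    g=((full==1)&(mm==0)).astype(np.uint8); g=cv2.morphologyEx(g,cv2.MORPH_OPEN,np.ones((3,3)))
    k,l,st,ce=cv2.connectedComponentsWithStats(g)
    for i in range(1,k):
        if st[i,4]>200: print("hole",ce[i],st[i,4])
    vis=cv2.cvtColor(m*255,cv2.COLOR_GRAY2BGR)
    crop=img[lo[1]:hi[1],lo[0]:hi[0]]; x=np.hstack([crop,vis[lo[1]:hi[1],lo[0]:hi[0]]]); x=cv2.resize(x,None,fx=2 ,fy=2,interpolation=cv2.INTER_CUBIC); cv2.imwrite(f"pics/crop_{n}1.png",x); print(x.shape)
    np.savez(f"f_{n}.npz",**{k:np.array(v) for k,v in f.items()})
E
```

```text
top tray ((536.328369140625, -29.785308837890625), (422.3973693847656, 166.63172912597656), 77.32853698730469)
hole [160.58073654 198.3470255 ] 706
hole [203.191582   200.29753266] 689
hole [245.94100295 202.63126844] 678
hole [230.38958471 234.76730389] 1517
(210, 744, 3)
scene tray ((539.4259643554688, -7.123321533203125), (362.8998718261719, 121.95738983154297), 86.18223571777344)
hole [265.87589928 203.22302158] 556
hole [244.1570122  228.43902439] 656
hole [219.90994624 257.19758065] 744
(308, 584, 3)
```

View pics/crop_top1.png

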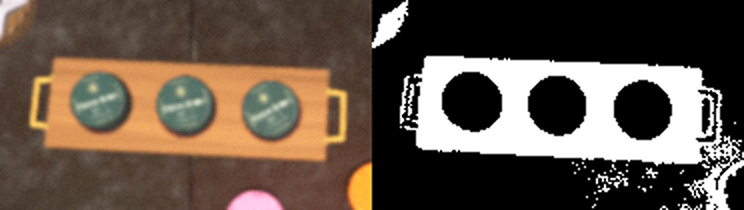

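View pics/crop_scene1.png

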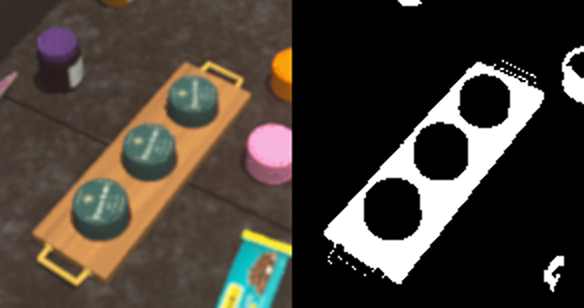

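```bash
cat > fit.py <<'E'
from h import *
from scipy.optimize import minimize,least_squares
th=np.linspace(0,2*np.pi,60,endpoint=False)
def tinsil(f,x,y):
    P=np.vstack([np.c_[x+r*np.cos(th),y+r*np.sin(th),0*th+z] for r,z in((.0345,.05),(.0345,.032),(.034,.018))])
    return cv2.convexHull(proj(f,P).astype(np.float32))
def cen(h):
    m=cv2.moments(h); return np.array([m["m10"],m["m01"]])/m["m00"]
if __name__=="__main__":
    F={n:dict(np.load(f"f_{n}.npz")) for n in("top","scene")}
    H={"top":[(160.58,198.35),(203.19,200.30),(245.94,202.63)],"scene":[(219.91,257.2),(244.157,228.44),(265.876,203.22)]}
    for n in F:
        for i in range(3):
            s=least_squares(lambda q:cen(tinsil(F[n],*q))-H[n][i],[.53,0],diff_step=1e-3); print(n,i,s.x.round(4),"area",cv2.contourArea(tinsil(F[n],*s.x)))
    # tray by mask
    for n in F:
        img=F[n]["image"];hsv=cv2.cvtColor(img,cv2.COLOR_BGR2HSV)
        m=((hsv[...,0]>=5)&(hsv[...,0]<=18)&(hsv[...,1]>110)&(hsv[...,2]>90)).astype(np.uint8)
        m=cv2.morphologyEx(m,cv2.MORPH_OPEN,np.ones((7,7)))
        k,l=cv2.connectedComponents(m); c=H[n][1]; 
        # component surrounding middle tin
        ids=[l[int(round(c[1]+a)),int(round(c[0]+b))] for a,b in((0,22),(0,-22),(22,0),(-22,0),(20,8))]; i=max(set(ids)-{0},key=ids.count)
        ct=max(cv2.findContours((l==i).astype(np.uint8),0,1)[0],key=len)[:,0]
        full=np.zeros_like(m);cv2.fillPoly(full,[ct],1)
        W=back(F[n],ct,0.018)[:,:2]*1000
        print(n,"rect@.018",cv2.minAreaRect(W.astype(np.float32)))
        def cost(q):
            x,y,a=q; c,s=np.cos(a),np.sin(a)
            P=[[x+c*u-s*v,y+s*u+c*v,z] for u in(-.056,.056) for v in(-.1725,.1725) for z in(0,.018)]
            h=cv2.convexHull(proj(F[n],np.array(P)).astype(np.float32))
            t=np.zeros((384*4,512*4),np.uint8);cv2.fillConvexPoly(t,np.round((h+.5)*4*16-8).astype(np.int32),255,shift=4)
            t=cv2.resize(t,(512,384),interpolation=cv2.INTER_AREA)/255.
            return np.abs(t-full).sum()
        r=minimize(cost,[.533,-.021,0.0],method="Nelder-Mead",options=dict(initial_simplex=[[.533,-.021,0],[.545,-.021,0],[.533,-.01,0],[.533,-.021,.06]]))
        print(n,"tray",r.x[:2].round(4),np.degrees(r.x[2]).round(2),r.fun)
E
python3 fit.py
```

```text
top 0 [0.5485 0.0966] area 721.7778887466993
top 1 [ 0.5416 -0.0078] area 700.4882526380243
top 2 [ 0.5337 -0.1113] area 688.2768285265192
scene 0 [0.5475 0.1001] area 720.6042417438002
scene 1 [ 0.541  -0.0048] area 630.1345329094911
scene 2 [ 0.5334 -0.1086] area 556.3381379531929
top rect@.018 ((541.25341796875, -6.68316650390625), (352.7556457519531, 120.15751647949219), 86.20901489257812)
top tray [ 0.5423 -0.0055] -3.77 366.2980392156863
scene rect@.018 ((537.9706420898438, -5.668731689453125), (355.5406494140625, 120.6301040649414), 85.65596008300781)
scene tray [ 0.5401 -0.0085] -4.27 2739.8509803921565
```

Both crops confirm three dark-green tins in the tray. The two cameras agree to within 3 mm. Averaged positions are left (.548,.098), middle (.541,-.006) and right (.534,-.110), with the tray yaw about -4°.

```bash
cat >> h.py <<'E'
TIN={"left":(.548,.0983),"middle":(.5413,-.0063),"right":(.5336,-.110)}
E
python3 - <<'E'
from workcell import env
from h import *
for yaw in (86,-94):
  for n in TIN:
    for z in (.024,.12,.2):
        q=env.inverse_kinematics([*TIN[n],z],[-90,0,yaw]); print(yaw,n,z,None if q is None else np.round(q,1))
yaw=86
try:
    env.move_straight([.44,.15,.20],[-90,0,yaw],rate=.25)
except env.Unreachable as e: print("unreach",e); raise SystemExit
s=env.read_state(); print(s["clock"],s["position"],s["tool_rot"],s["force"],s["joint_positions"])
f=env.grab_frame("top");cv2.imwrite("pics/top2.png",f["image"])
E
```

```text
86 left 0.024 [ 26.8  25.9 -21.3   0.  -42.8 -30.8]
86 left 0.12 [ 26.8  19.2 -15.3   0.  -55.6 -30.8]
86 left 0.2 [ 26.8  15.1  -8.7   0.  -66.2 -30.8]
86 middle 0.024 [ 16.5  24.7 -23.5   0.  -41.8 -20.5]
86 middle 0.12 [ 16.5  17.8 -17.4   0.  -54.8 -20.5]
86 middle 0.2 [ 16.5  13.6 -10.7   0.  -65.6 -20.5]
86 right 0.024 [  5.4  24.9 -23.    0.  -42.1  -9.4]
86 right 0.12 [  5.4  18.1 -16.9   0.  -55.   -9.4]
86 right 0.2 [  5.4  14.  -10.3   0.  -65.8  -9.4]
-94 left 0.024 [ 26.8  25.9 -21.3   0.  -42.8 149.2]
-94 left 0.12 [ 26.8  19.2 -15.3   0.  -55.6 149.2]
-94 left 0.2 [ 26.8  15.1  -8.7   0.  -66.2 149.2]
-94 middle 0.024 [ 16.5  24.7 -23.5   0.  -41.8 159.5]
-94 middle 0.12 [ 16.5  17.8 -17.4   0.  -54.8 159.5]
-94 middle 0.2 [ 16.5  13.6 -10.7   0.  -65.6 159.5]
-94 right 0.024 [  5.4  24.9 -23.    0.  -42.1 170.6]
-94 right 0.12 [  5.4  18.1 -16.9   0.  -55.  170.6]
-94 right 0.2 [  5.4  14.  -10.3   0.  -65.8 170.6]
3.1083 [0.4397962  0.15046279 0.20001419] [-9.00028973e+01 -6.98682730e-03  8.60538264e+01] [-0.11855693 -0.2165525   0.52660655] [ 3.89921804e+01  5.92168126e+00 -2.03651727e+01 -3.50380149e-03
 -6.37062655e+01 -4.29368023e+01]
```

```bash
cat >> h.py <<'E'
def favg(env,n=10,dt=.06):
    a=[]
    for _ in range(n): env.dwell(dt); a.append(env.read_state()["force"])
    a=np.array(a); return a.mean(0).round(2),a.std(0).round(2)
def st(env,tag):
    s=env.read_state(); print(tag,round(s["clock"],2),np.round(s["position"],4),np.round(s["tool_rot"],2),"F",np.round(s["force"],2),"M",np.round(s["wrist_torque"],2),"op",round(s["opening"],3))
O=[-90,0,86]; ZG=.024
E
python3 - <<'E'
from workcell import env
from h import *
x,y=TIN["left"]
env.move_straight([x,y,.114],O,rate=.15); st(env,"hover")
print(favg(env,5))
print(env.move_straight([x,y,ZG],rate=.1,force_limit=10)); st(env,"down")
f=env.grab_frame("scene");cv2.imwrite("pics/scene3.png",f["image"])
E
```

```text
hover 4.29 [0.5479 0.0986 0.1146] [-9.005e+01 -3.000e-02  8.603e+01] F [-0.23  0.29  0.5 ] M [ 0.12 -0.03  0.03] op 0.999
(array([ 0.15,  0.34, -0.3 ]), array([0.42, 0.54, 0.78]))
False
down 5.63 [0.5486 0.0985 0.0246] [-9.007e+01 -3.000e-02  8.601e+01] F [-0.52  0.02 -1.07] M [ 0.1  -0.08  0.03] op 1.0
```

View pics/scene3.png

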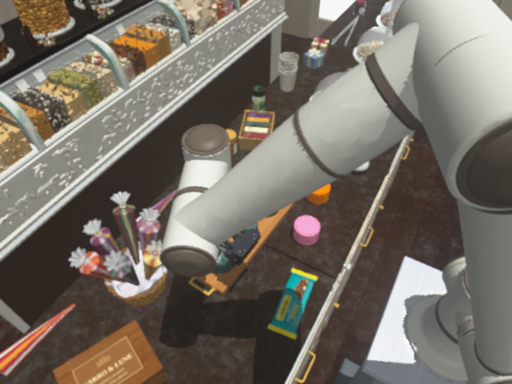

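The arm hides the left tin, but there was no contact on the way down. I'll grip and lift it.

```bash
python3 - <<'E'
from workcell import env
from h import *
x,y=TIN["left"]
env.gripper_to(0.0,grasp_force=25); st(env,"grip")
print(favg(env,5))
env.move_straight([x,y,ZG+.09],rate=.1); st(env,"up")
print("WEIGHT",favg(env,30,.04)); st(env,"held")
f=env.grab_frame("scene");cv2.imwrite("pics/scene4.png",f["image"])
f=env.grab_frame("top");cv2.imwrite("pics/top4.png",f["image"])
E
```

```text
grip 7.21 [0.548  0.0983 0.024 ] [-90.   0.  86.] F [ 0.5  -0.27 -0.07] M [ 0.06 -0.07  0.03] op 0.004
(array([-0.39, -0.02, -0.22]), array([0.44, 0.83, 0.75]))
up 8.55 [0.5474 0.0981 0.1133] [-8.992e+01  3.000e-02  8.599e+01] F [-0.08 -0.32  0.03] M [ 0.08 -0.05 -0.  ] op 0.004
WEIGHT (array([ 0.15, -0.07, -0.13]), array([0.51, 0.49, 0.57]))
held 9.8 [0.548  0.0983 0.114 ] [-90.  -0.  86.] F [0.35 0.06 0.05] M [ 0.11 -0.05  0.01] op 0.004
```

View pics/scene4.png

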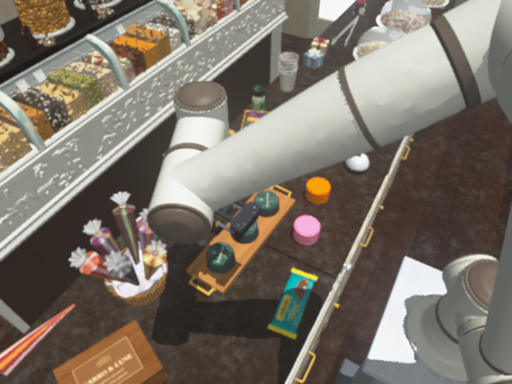

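View pics/top4.png

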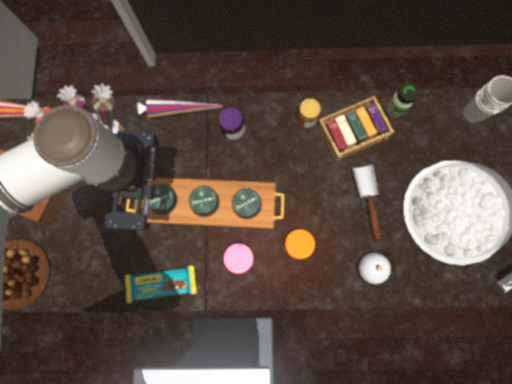

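The grip closed on nothing (opening 0.004) and the left tin is still seated. I'll check my projection against the arm.

```bash
python3 - <<'E'
from h import *
for n in ("top","scene"):
    f=dict(np.load(f"f_{n}.npz")); img=cv2.imread(f"pics/{n}4.png")
    print(n,proj(f,[[.548,.0983,.114],[.548,.0983,.133],[.548,.0983,.19],[.548,.0983,.25],[.548,.0983,.05]]).round(0).tolist())
    for p in proj(f,[[.548,.0983,.114],[.548,.0983,.184]]): cv2.circle(img,tuple(int(v) for v in p),2,(0,0,255),-1)
    c=img[120:300,60:300] if n=="top" else img[150:320,120:340]
    cv2.imwrite(f"pics/{n}4c.png",cv2.resize(c,None,fx=3,fy=3,interpolation=cv2.INTER_CUBIC))
E
```

```text
top [[151.0, 192.0], [148.0, 191.0], [140.0, 185.0], [130.0, 179.0], [159.0, 198.0]]
scene [[218.0, 238.0], [217.0, 233.0], [215.0, 217.0], [213.0, 199.0], [220.0, 253.0]]
```

View pics/top4c.png

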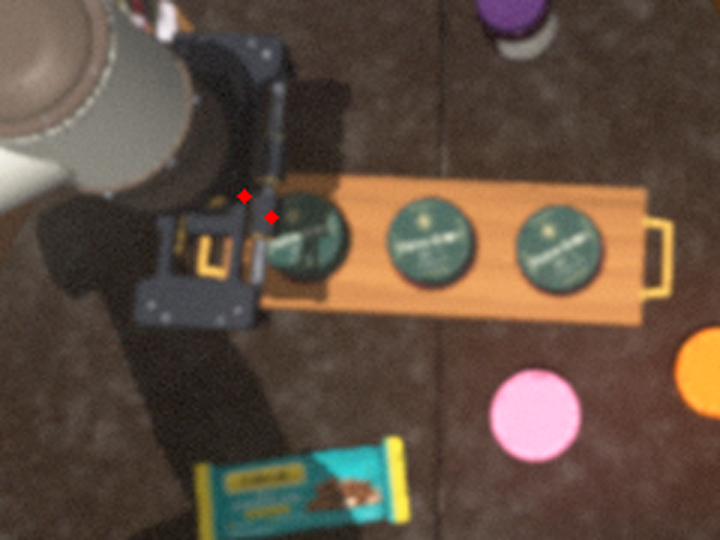

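View pics/scene4c.png

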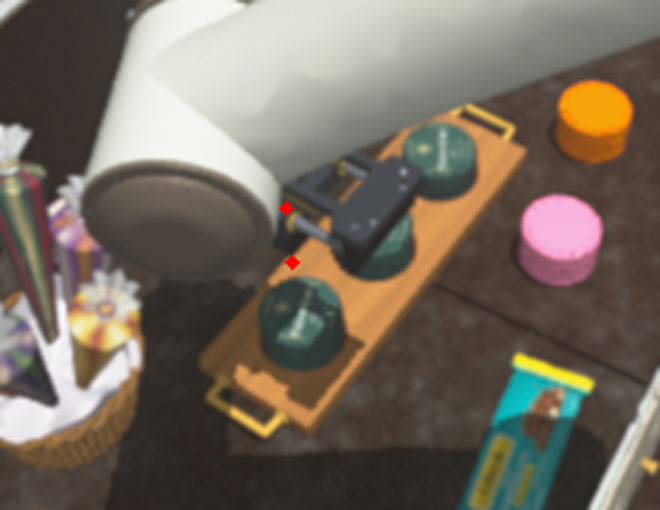

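The fingertips don't appear at the projected TCP: the tray and tin edge are visible there instead. The fingers may sit higher than the kinematics say. I'll test this with a gentle touch on free counter in front of the tray.

```bash
python3 - <<'E'
from workcell import env
from h import *
env.move_straight([.43,.04,.10],rate=.2); st(env,"a")
f=env.grab_frame("top");cv2.imwrite("pics/top5.png",cv2.resize(f["image"][130:330,60:310],None,fx=3,fy=3,interpolation=cv2.INTER_CUBIC))
f=env.grab_frame("scene");cv2.imwrite("pics/scene5.png",cv2.resize(f["image"][130:330,120:370],None,fx=3,fy=3,interpolation=cv2.INTER_CUBIC))
env.move_straight([.43,.04,.012],rate=.15,force_limit=8); st(env,"b")
r=env.move_straight([.43,.04,-.03],rate=.03,force_limit=5); st(env,"contact %s"%r)
E
```

```text
a 10.71 [0.4315 0.0406 0.1006] [-9.013e+01 -4.000e-02  8.603e+01] F [ 0.04 -0.17  0.25] M [ 0.1  -0.04 -0.04] op 0.005
b 11.54 [0.4308 0.0403 0.0123] [-9.005e+01 -1.000e-02  8.603e+01] F [-0.66 -0.24  0.92] M [ 0.11 -0.03  0.01] op 0.003
contact True 12.81 [ 0.4299  0.0399 -0.0288] [-8.996e+01  3.000e-02  8.602e+01] F [ 0.35 -0.22  3.91] M [ 0.16  0.15 -0.01] op 0.001
```

View pics/top5.png

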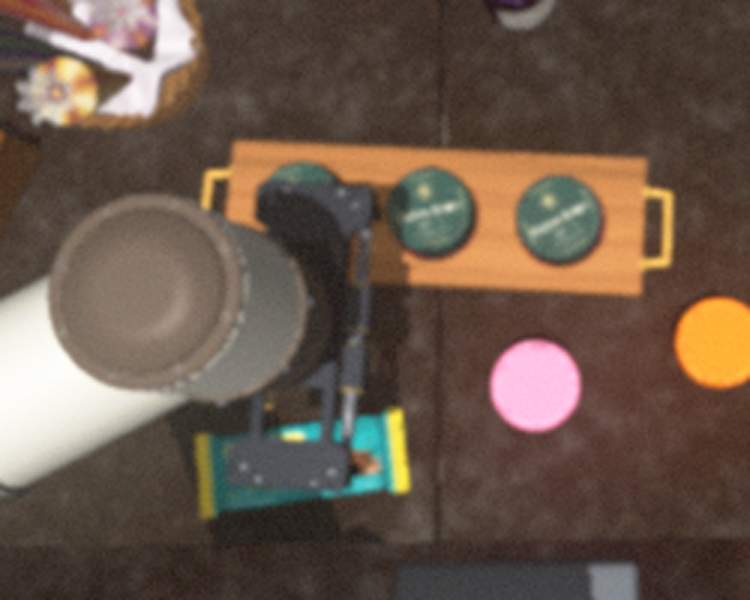

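View pics/scene5.png

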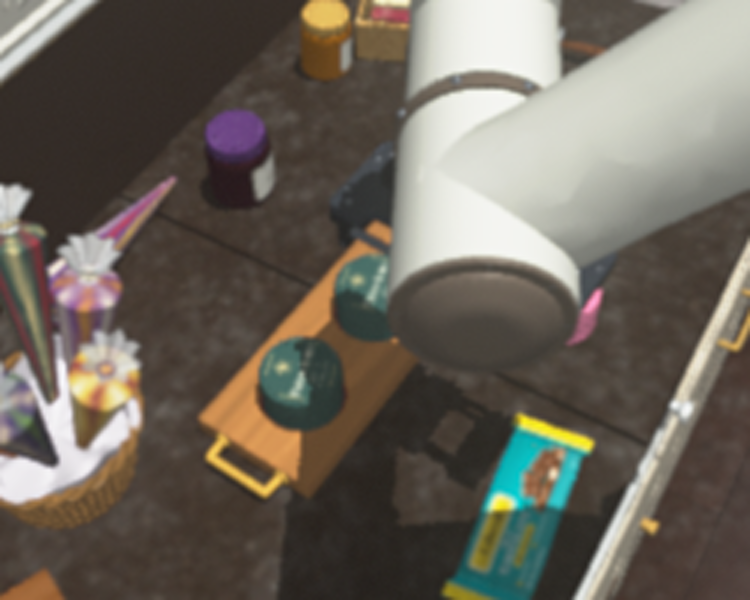

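The tips touched the counter at a reported z of about -0.029, so the real fingertips sit about 29 mm above the reported TCP. The image agrees: the fingers ended near z = 0.14 when the state said 0.114. I'll apply that offset and try the left tin again.

```bash
cat >> h.py <<'E'
ZG=-.004; ZH=.06
E
python3 - <<'E'
from workcell import env
from h import *
x,y=TIN["left"]
env.move_straight([.43,.04,.06],rate=.25)
env.gripper_to(1.0)
env.move_straight([x,y,ZH],O,rate=.25)
print("base",favg(env,8,.04)); st(env,"hover")
print(env.move_straight([x,y,ZG],rate=.1,force_limit=8)); st(env,"down")
env.gripper_to(0.0,grasp_force=20); st(env,"grip")
print(favg(env,6,.04)); st(env,"grip")
E
```

```text
base (array([ 0.09, -0.18, -0.11]), array([0.37, 0.42, 0.34]))
hover 15.84 [0.5475 0.098  0.0603] [-9.001e+01 -1.000e-02  8.599e+01] F [ 0.2 -0.4  0.1] M [ 0.02 -0.04  0.06] op 1.002
False
down 16.63 [ 0.5485  0.0985 -0.0036] [-9.005e+01 -1.000e-02  8.602e+01] F [-0.37 -0.29  0.27] M [ 0.09 -0.06 -0.02] op 0.996
grip 17.12 [ 0.5485  0.0985 -0.0034] [-9.007e+01 -3.000e-02  8.601e+01] F [0.39 0.04 2.31] M [ 0.12 -0.06 -0.  ] op 0.788
(array([-0.59,  0.07,  4.04]), array([0.25, 0.38, 1.06]))
grip 17.37 [ 0.5485  0.0985 -0.0035] [-9.006e+01 -2.000e-02  8.602e+01] F [-0.32  0.19  5.4 ] M [ 0.15  0.02 -0.05] op 0.793
```

```bash
python3 - <<'E'
from workcell import env
from h import *
x,y=TIN["left"]
env.move_straight([x,y,ZG+.08],rate=.15); st(env,"up")
print("WEIGHT",favg(env,28,.04)); st(env,"held")
f=env.grab_frame("top");cv2.imwrite("pics/top6.png",f["image"][100:300,60:310].repeat(3,0).repeat(3,1))
f=env.grab_frame("scene");cv2.imwrite("pics/scene6.png",f["image"][130:330,120:370].repeat(3,0).repeat(3,1))
E
```

```text
up 18.05 [0.5468 0.098  0.0748] [-8.986e+01  4.000e-02  8.596e+01] F [-0.16 -0.02 -0.43] M [ 0.12 -0.07  0.02] op 0.79
WEIGHT (array([-0.01, -0.05, -0.79]), array([0.58, 0.6 , 0.51]))
held 19.22 [0.548  0.0983 0.076 ] [-90.   0.  86.] F [ 0.25 -0.34 -0.95] M [ 0.12 -0.02  0.04] op 0.787
```

View pics/scene6.png

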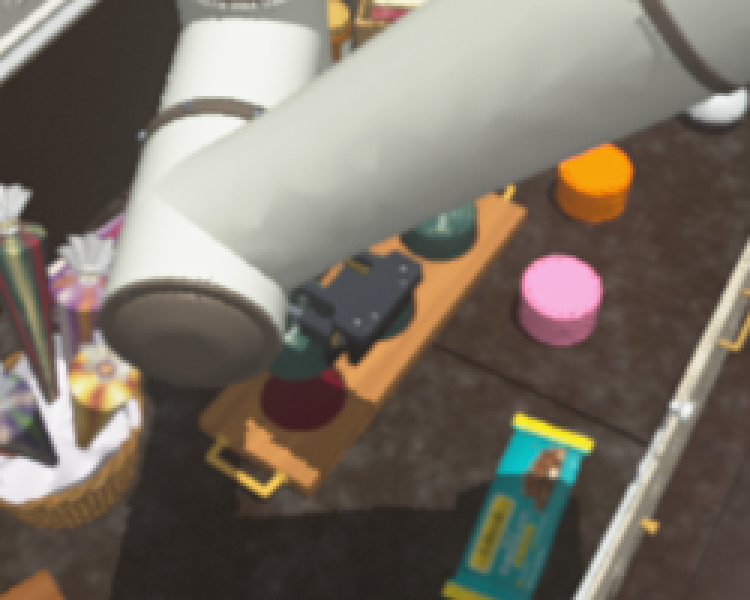

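View pics/top6.png

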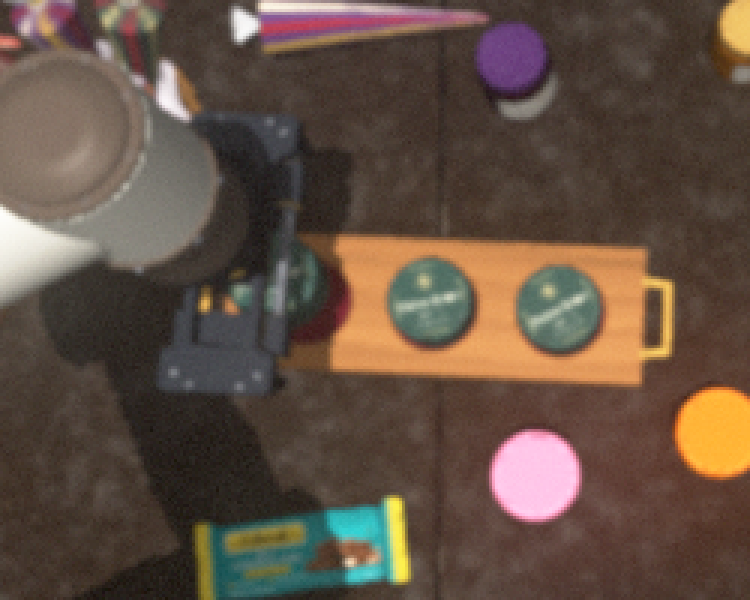

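The left tin is held upright, with its red well visible underneath, and weighs about 0.7 N. I'll seat it again and check.

```bash
python3 - <<'E'
from workcell import env
from h import *
x,y=TIN["left"]
env.move_straight([x,y,ZG+.015],rate=.15)
print(env.move_straight([x,y,ZG+.0005],rate=.04,force_limit=7)); st(env,"down")
env.gripper_to(1.0); st(env,"open")
env.move_straight([x,y,ZH+.02],rate=.15)
x,y=TIN["middle"]
env.move_straight([x,y,ZH+.02],rate=.25); print("base",favg(env,10,.04)); st(env,"hover mid")
f=env.grab_frame("scene");cv2.imwrite("pics/scene7.png",f["image"][130:330,120:370].repeat(3,0).repeat(3,1))
f=env.grab_frame("top");cv2.imwrite("pics/top7.png",f["image"][100:300,60:310].repeat(3,0).repeat(3,1))
E
```

```text
True
down 20.32 [ 0.548   0.0984 -0.0035] [-90.   0.  86.] F [-0.75 -0.46  3.85] M [ 0.1   0.13 -0.04] op 0.795
open 20.98 [ 0.5471  0.0981 -0.0044] [-8.990e+01  4.000e-02  8.598e+01] F [-0.26 -0.56  0.35] M [ 0.07 -0.11  0.03] op 1.001
base (array([-0.07,  0.15, -0.03]), array([0.29, 0.64, 0.56]))
hover mid 22.67 [ 0.5414 -0.0057  0.08  ] [-8.991e+01  3.000e-02  8.603e+01] F [ 0.6  -1.22 -0.14] M [ 0.1  -0.05 -0.  ] op 0.996
```

View pics/scene7.png

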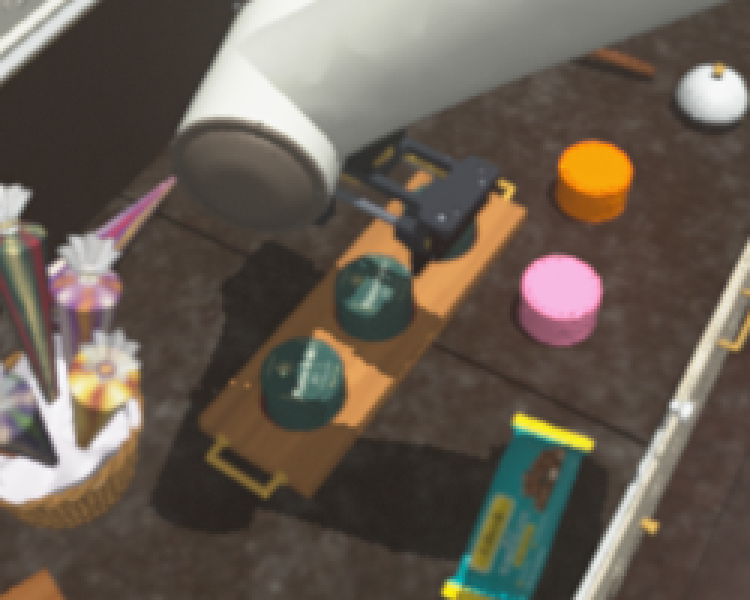

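View pics/top7.png

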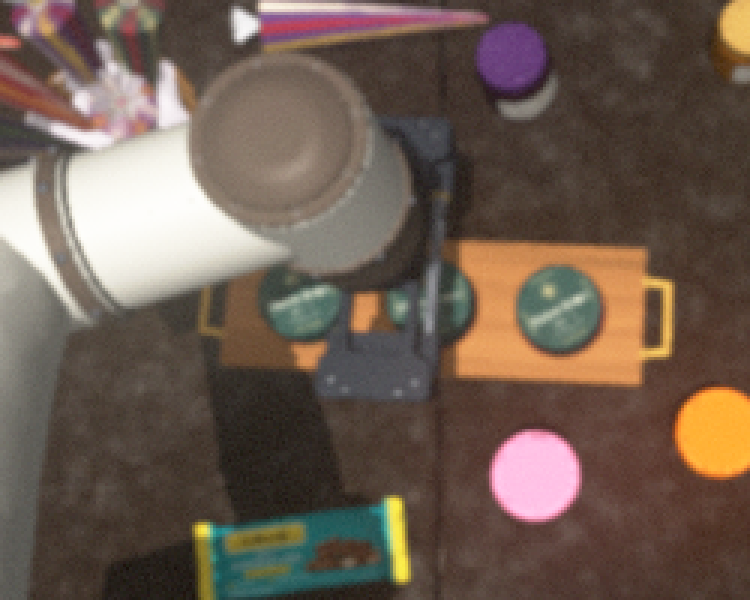

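The left tin is back where it was, at scene crop (302,383). Middle tin next.

```bash
cat >> h.py <<'E'
def lift(env,n,zg=-.003):
    x,y=TIN[n]
    print("touch",env.move_straight([x,y,zg],rate=.12,force_limit=8)); st(env,"down")
    env.gripper_to(0.0,grasp_force=20); env.dwell(.1); st(env,"grip")
    env.move_straight([x,y,zg+.08],rate=.15)
    print("WEIGHT",favg(env,28,.04)); st(env,"held")
def seat(env,n,zg=-.003):
    x,y=TIN[n]
    env.move_straight([x,y,zg+.015],rate=.15)
    print(env.move_straight([x,y,zg-.0005],rate=.04,force_limit=7)); st(env,"seat")
    env.gripper_to(1.0); env.move_straight([x,y,ZH+.02],rate=.15)
def pic(env,t):
    f=env.grab_frame("scene");a=f["image"][130:330,120:370].repeat(2,0).repeat(2,1)
    f=env.grab_frame("top");b=f["image"][100:300,60:310].repeat(2,0).repeat(2,1)
    cv2.imwrite(f"pics/{t}.png",np.hstack([a[:, :400],b[:, :400]]))
E
python3 - <<'E'
from workcell import env
from h import *
lift(env,"middle"); pic(env,"mid_up")
E
```

```text
touch False
down 23.61 [ 0.542  -0.0062 -0.0024] [-8.998e+01  2.000e-02  8.599e+01] F [ 0.34 -0.32  0.27] M [ 0.09 -0.07 -0.02] op 1.001
grip 24.19 [ 0.5419 -0.0062 -0.0024] [-8.998e+01  2.000e-02  8.599e+01] F [-0.07  0.1   3.85] M [ 0.15 -0.02  0.04] op 0.786
WEIGHT (array([-0.2 , -0.05, -1.09]), array([0.38, 0.4 , 0.49]))
held 26.04 [ 0.5413 -0.0063  0.077 ] [-8.991e+01  3.000e-02  8.598e+01] F [ 0.56  0.16 -1.39] M [ 0.12 -0.03 -0.01] op 0.786
```

View pics/mid_up.png

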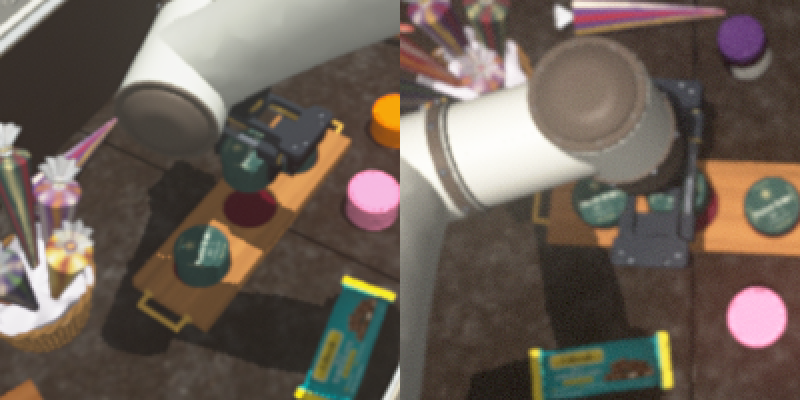

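The middle tin is held and weighs about 1.05 N, too close to the left's 0.7 N for either to be the full one unless the right tin weighs about the same. I'll seat it and weigh the right one.

```bash
python3 - <<'E'
from workcell import env
from h import *
seat(env,"middle")
x,y=TIN["right"]; env.move_straight([x,y,ZH+.02],rate=.25); print("base",favg(env,10,.04)); st(env,"hover")
pic(env,"right_hover")
E
```

```text
True
seat 27.13 [ 0.5416 -0.0062 -0.0026] [-8.994e+01  3.000e-02  8.600e+01] F [-1.27  0.22  3.82] M [0.12 0.11 0.02] op 0.788
base (array([ 0.11,  0.08, -0.23]), array([0.76, 0.52, 0.41]))
hover 29.48 [ 0.5337 -0.1094  0.08  ] [-8.985e+01  3.000e-02  8.601e+01] F [ 1.3  -0.46 -0.27] M [ 0.08 -0.08  0.07] op 1.0
```

View pics/right_hover.png

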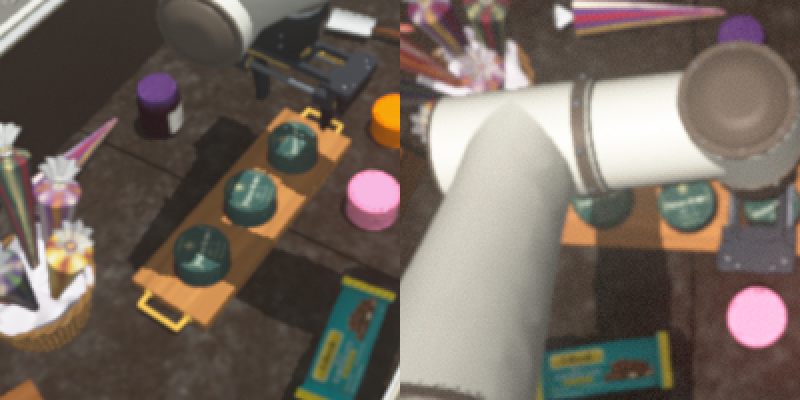

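All three tins are seated, at scene crop (202,254), (250,197) and (293,146). I'll lift the right one.

```bash
python3 - <<'E'
from workcell import env
from h import *
lift(env,"right"); pic(env,"right_up")
E
```

```text
touch False
down 30.43 [ 0.5343 -0.11   -0.0024] [-8.992e+01  4.000e-02  8.597e+01] F [0.34 0.77 0.6 ] M [ 0.05 -0.1  -0.03] op 0.998
grip 31.01 [ 0.5342 -0.11   -0.0024] [-8.992e+01  3.000e-02  8.597e+01] F [-0.63  0.9   4.22] M [ 0.17 -0.05 -0.09] op 0.79
WEIGHT (array([-0.07, -0.01, -2.8 ]), array([0.39, 0.49, 0.48]))
held 32.86 [ 0.5336 -0.11    0.077 ] [-8.984e+01  3.000e-02  8.596e+01] F [-0.01 -0.03 -2.54] M [ 0.11 -0.05  0.02] op 0.79
```

View pics/right_up.png

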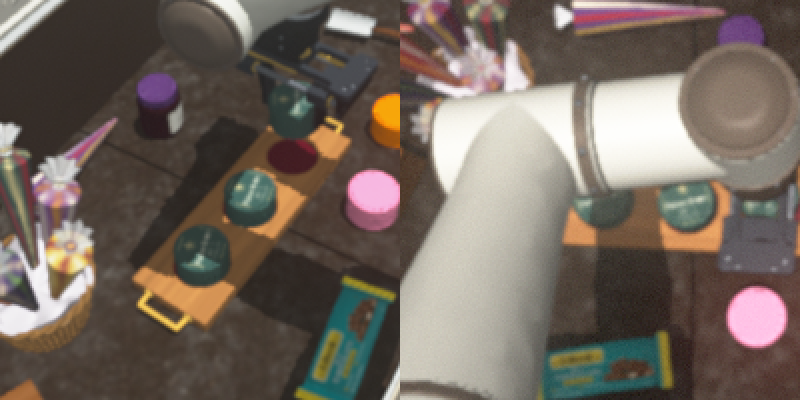

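The right tin is clearly heaviest at about 2.6 N, so I'll keep it and raise it. Then I'll measure how the other two are seated.

```bash
python3 - <<'E'
from workcell import env
from h import *
from fit import tinsil,cen
from scipy.optimize import least_squares
env.move_straight([*TIN["right"],.19],rate=.1); env.dwell(.6); print(favg(env,10,.04)); st(env,"held")
pic(env,"final")
f=env.grab_frame("scene"); im=f["image"]
for n in("left","middle"):
    h=tinsil(f,*TIN[n]); c=cen(h)
    m=np.zeros(im.shape[:2],np.uint8); cv2.fillConvexPoly(m,h.round().astype(np.int32),1); m=cv2.dilate(m,np.ones((7,7)))
    hsv=cv2.cvtColor(im,cv2.COLOR_BGR2HSV); g=m*((hsv[...,0]>35)&(hsv[...,0]<120)).astype(np.uint8)
    mo=cv2.moments(g,True); q=[mo["m10"]/mo["m00"],mo["m01"]/mo["m00"]]
    s=least_squares(lambda p:cen(tinsil(f,*p))-q,TIN[n],diff_step=1e-3); print(n,q,mo["m00"],s.x.round(4))
E
```

```text
(array([-0.02, -0.  , -2.76]), array([0.4 , 0.39, 0.31]))
held 35.26 [ 0.5336 -0.11    0.19  ] [-8.985e+01  3.000e-02  8.596e+01] F [ 0.41 -0.21 -2.51] M [ 0.09  0.   -0.04] op 0.789
left [220.52710843373495, 257.3328313253012] 664.0 [0.546  0.0996]
middle [244.72727272727272, 228.4802744425386] 583.0 [ 0.5396 -0.0054]
```

View pics/final.png

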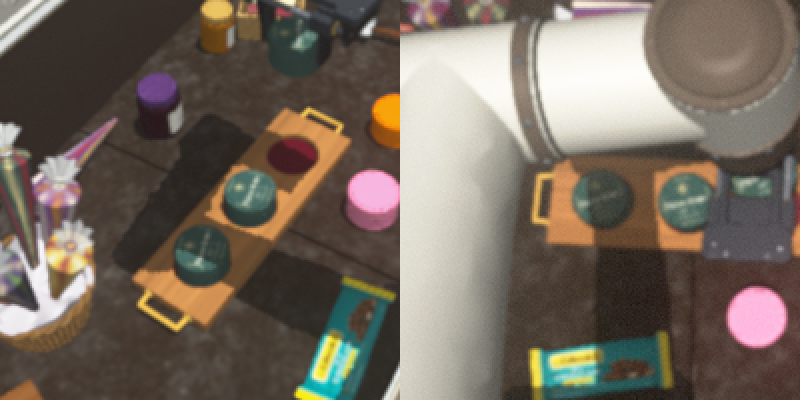

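The picture shows the right tin held upright at scene crop (297,43), its empty well at (293,155), and the other two seated at (250,198) and (202,255). Handing in.

```bash
python3 - <<'E'
from workcell import env
env.close_job()
E
```

```text
the job is handed in; nothing more can be done
```

I weighed all three tins from left to right and handed in holding the right-hand one, which is the heaviest. It weighs about 2.6 N, against about 0.7 N for the left tin and 1.05 N for the middle one.

**Problem on the way:** my first grip on the left tin closed on nothing. A light touch on the counter, on bare surface in front of the tray, showed the real fingertips sit about 29 mm above the reported tool point. I corrected for that, and every later grip held at an opening of about 0.79, which matches the 69 mm lid.

**Last checks, at 35.3 s of the 64 s:**
- **Held tin:** upright and still in the gripper, with its underside about 20 cm above the counter once the offset is included. The force reading is steady at about -2.7 N.
- **Other two tins:** both are seated in their wells, 2–3 mm from my starting estimates. The two cameras disagreed by 2–3 mm too, so I cannot measure finer than that.
- **Bystanders:** in the last pictures that showed each of them, the jars and the bell looked where they had been. I checked this by eye only.

**Not explained:** each grip on a seated tin showed a brief 4–5 N upward push, possibly the fingertips touching the tray. I could not confirm the cause; the push was gone once the tin was lifted.

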